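# Find and release the latched vacuum key

## Robot

A 7-joint arm with a two-finger parallel gripper is mounted at the origin on a cart in front of the work surface, level with it; the furniture and walls round the work are solid. World frame = base frame: x ahead of the robot, y to its left, z up, the work surface at z = 0. Lengths are in m, angles in rad, forces in N, time in s.
With the tool pointing down it reaches from about 0.4 to 0.85 m from the base axis. Payload 4.5 kg.
Tool frame: the origin (TCP) lies at the very end of the fingers, on their centre line; the grasp point (between the pads) lies 19 mm behind it; z points along the fingers, y is the line along which they close (so a half turn about z gives the same grasp; the last joint's range is limited). The gripper opens to 85 mm and grips with 20 to 120 N. Pads are 22 mm wide; open, the fingers measure 114 mm over their backs; the gripper's body (76 mm by 85 mm) begins 54 mm behind the grasp point. The pads swing forward as they close: fully open they stand 13 mm farther back than shut.
Start: joints at [-1.157, 0.689, -0.195, 1.565, 0.157, 0.902, -0.215], TCP at [0.232, 0.58, 0.231] pointing down, gripper open.
Joint ranges: [-3.01, 3.01], [-0.46, 2.08], [-1.47, 1.51], [0.13, 2.56], [-1, 4.14], [0.04, 2.09], [-2.66, 2.66]. Speed limits (rad/s): [2.57, 2.57, 3.14, 3.14, 3.14, 3.14, 3.14].

## Interface

Orientations are given as a rotation vector (axis times angle).
In Python, from plant import env gives the robot as it stands. The module is installed in compiled form; this text tells all that it offers.
- The arm moves only by the tool carry_out, never from a script. Its argument "steps" is a list of rows, each an object of numbers: "jaw": the finger opening in mm, from 0 to 85.4; "dx", "dy", "dz": the shift along the tool's x, y, z in mm; "wx", "wy", "wz": the turn, a rotation vector about the tool's x, y, z in degrees. In form: [{"jaw": .., "dx": .., "dy": .., "dz": .., "wx": .., "wy": .., "wz": ..}, ...]. A call has 1 to 20 rows; each row is the pose to reach, as a shift and turn from the pose commanded when the call began, along the tool's axes at that moment; what a row does not reach only later rows make up. A row lasts 1/10 s, in which the tool goes at most 50 mm and 8.59 degrees, less where a joint would pass 70% of its speed; a pose out of reach is approached as far as the arm can. A call with a gripper value outside its range is refused whole. The fingers move at their own pace and stop on an object; "squeeze" is the grip in N (left out, the last holds). Time passes only in rows, so rows that repeat a pose let the fingers close. It gives the time, the measured TCP pose, the force, the opening and the grip force at its end, in the units of the state.
- env.get_obs(): the state, without advancing time (a new reading comes with each control period).
- env.grab_frame(name): name is "side" or "top"; returns a dict with "img" (420x560x3 uint8, blue, green, red), "depth" (420x560 float32, m along the optical axis (not along the pixel's ray), 0 where there is no reading), "camera_matrix" (3x3 intrinsics, pixels), "cam_to_world" (4x4, takes a point from camera to world coordinates). Camera axes: x right, y up, looking along -z (the intrinsics and any distortion apply to the point x, -y, -z); pixel columns grow to the right and rows downward; lengths in m; the calibration is good to about 2 mm. A picture is of the moment at which its call begins.
- env.job_done(): hands the job in; it is judged then, once.
The state is a dict: "t": time; "q": joint angles; "joint_vel": joint speeds; "tau": joint torques, N m; "ee_pos": TCP position; "ee_rot": TCP orientation; "contact_force": force on the tool from outside, world axes, zero at the start; "wrist_torque": the same for the moment, N m; "gripper_width": finger opening in m; "finger_force": force on a finger pad.
Only numpy, scipy, OpenCV 4.12 (cv2) and the standard library are available. Lean on these libraries where they do the work, as an engineer would, in place of code of your own. Each camera call takes 0.05 s, during which the arm holds its last target. There are 200 camera calls.

## Task

One of the four identical push keys on the vacuum key station has been left latched down, which hardly shows. Feel for it by tapping the keys lightly with the closed fingertips: the free keys give softly, the latched one is firm. Then press the latched key firmly right down and let it spring up released; never press a free key home, leave all keys fully up, and do not shift, tip or pick up the things standing around the station.

Things in the scene. Friction and masses are not known exactly. Their poses are not given: they have to be found in the camera images.
- station: vacuum key station: plain aluminium box 84 (x) x 250 (y) x 40 mm high, fixed to the bench, with four round black keys in a row along its y and four brass hose fittings on its far (+x) side. Origin: centre of its underside; the x axis points away from the robot at yaw 0, y along the row.
- place_1 (a point): centre of the top face of the key in place 1 of the row (1 is at the +y end, the robot's left, 4 at the -y end) when that key is fully up: 58 mm above the bench (single keys sit up to 0.8 mm higher or lower). It belongs to the station and does not move with the key. Keys are 23 mm in diameter, 54 mm apart centre to centre, and stand 18 mm above the box top (15 mm above the steel ring round each); z is up.
- place_2 (a point): centre of the top face of the key in place 2 of the row (1 is at the +y end, the robot's left, 4 at the -y end) when that key is fully up: 58 mm above the bench (single keys sit up to 0.8 mm higher or lower). It belongs to the station and does not move with the key. Keys are 23 mm in diameter, 54 mm apart centre to centre, and stand 18 mm above the box top (15 mm above the steel ring round each); z is up.
- place_3 (a point): centre of the top face of the key in place 3 of the row (1 is at the +y end, the robot's left, 4 at the -y end) when that key is fully up: 58 mm above the bench (single keys sit up to 0.8 mm higher or lower). It belongs to the station and does not move with the key. Keys are 23 mm in diameter, 54 mm apart centre to centre, and stand 18 mm above the box top (15 mm above the steel ring round each); z is up.
- place_4 (a point): centre of the top face of the key in place 4 of the row (1 is at the +y end, the robot's left, 4 at the -y end) when that key is fully up: 58 mm above the bench (single keys sit up to 0.8 mm higher or lower). It belongs to the station and does not move with the key. Keys are 23 mm in diameter, 54 mm apart centre to centre, and stand 18 mm above the box top (15 mm above the steel ring round each); z is up.
- held_key (a joint): travel of the latched key (m, down is positive): 0.0025 latched (2.5 mm lower than a free key), 0 fully up. Its place in the row is not told and varies. Latched it is firm: it gives under 1 mm below 5 N, then takes 7 to 18 N; at 0.007 to 0.009 the catch is thrown, so pressed to 0.011 or to the end stop at 0.013 it springs up to 0 when let go. Pressed less deep it stays latched.
- free_key_a (a joint): travel of one of the three keys that are not latched (m, down is positive): 0 fully up, 0.013 at the end stop; past 0.010 it counts as pressed home and would latch. Which place this key has in the row is not told. Soft spring: 0.8 N at 0, 3.3 N at 0.006, 5 N at 0.010; it springs back up when let go.
- free_key_b (a joint): travel of one of the three keys that are not latched (m, down is positive): 0 fully up, 0.013 at the end stop; past 0.010 it counts as pressed home and would latch. Which place this key has in the row is not told. Soft spring: 0.8 N at 0, 3.3 N at 0.006, 5 N at 0.010; it springs back up when let go.
- free_key_c (a joint): travel of one of the three keys that are not latched (m, down is positive): 0 fully up, 0.013 at the end stop; past 0.010 it counts as pressed home and would latch. Which place this key has in the row is not told. Soft spring: 0.8 N at 0, 3.3 N at 0.006, 5 N at 0.010; it springs back up when let go.
- loupe: black inspection loupe, 37 mm diameter, 38 mm high, standing loose in front of the station; origin: centre of its underside. Bystander.
- nut_jar: white jar with a screw lid, 44 mm diameter, 61 mm high, standing loose at the +y (left) end of the station; origin: centre of its underside. Bystander.
- threadlock_bottle: small red bottle with a blue nozzle, 29 mm diameter, 96 mm high, standing loose at the -y (right) end of the station; origin: centre of its underside. Bystander.

How it is judged:
On the way:
1. the latched key is pressed well down (value of joint held_key above 0.006 m).
At the end, for the whole second after the job is handed in: all four keys stand fully up (each within 1 mm) and at rest, so the latched key is released; loupe, jar and bottle stand upright within 20 mm of where they were (value of joint each of held_key, free_key_a, free_key_b, free_key_c below 0.001 m and velocity of joint each of held_key, free_key_a, free_key_b, free_key_c below 0.005 m/s and distance of each of loupe, nut_jar, threadlock_bottle from where it was at the start of the episode below 0.02 m and angle between each of loupe, nut_jar, threadlock_bottle's own z axis and vertical below 0.2 rad); the robot touches nothing.
It fails at once if a free key is pressed home (more than 10 mm) (value of joint any of free_key_a, free_key_b, free_key_c above 0.01 m).
It fails at once if a thing beside the station is shifted by more than 20 mm, lifted or tipped (distance of any of loupe, nut_jar, threadlock_bottle from where it was at the start of the episode above 0.02 m or angle between any of loupe, nut_jar, threadlock_bottle's own z axis and vertical above 0.3 rad).
It also fails if it takes over 54 s, if anything falls off the work surface, if the arm or the gripper's body presses on something with over 40 N, if the wrist force passes 120 N, or if a joint passes its speed limit or range.

## Working session

There is one attempt and no reset: what is moved stays moved. The work goes in short steps, Python scripts to look and compute and a tool call to move; the robot and the scene stay as the last step left them, time stands still between calls to the robot, and variables do not carry over. Pictures are saved under pics/ and viewed, at most 10 in all, crops included, and the job is handed in when it is done.

Besides the shell and the picture viewer there is one more tool, called after "Request:" by a JSON object that holds its "fn" and its "kwargs". carry_out: Moves the arm, as the interface text tells. Its arguments: {"type":"object","properties":{"steps":{"type":"array","items":{"type":"object","properties":{"jaw":{"type":"number"},"dx":{"type":"number"},"dy":{"type":"number"},"dz":{"type":"number"},"wx":{"type":"number"},"wy":{"type":"number"},"wz":{"type":"number"}}}},"squeeze":{"type":"number"}},"required":["steps"]}

```bash
mkdir -p pics; python3 - <<'E'
from plant import env
import cv2,numpy as np
for n in("top","side"):
    f=env.grab_frame(n);cv2.imwrite(f"pics/{n}0.png",f["img"]);np.savez(f"{n}0.npz",**f)
    print(n,f["camera_matrix"].round(1).tolist(),f["cam_to_world"].round(3).tolist())
o=env.get_obs();print({k:np.round(v,3).tolist() for k,v in o.items()})
E
```

```text
top [[461.4, 0.0, 286.6], [0.0, 461.4, 206.8], [0.0, 0.0, 1.0]] [[-0.001, 0.984, -0.179, 0.417], [-1.0, -0.002, -0.004, 0.057], [-0.004, 0.179, 0.984, 1.007], [0.0, 0.0, 0.0, 1.0]]
side [[519.8, 0.0, 285.0], [0.0, 519.8, 206.3], [0.0, 0.0, 1.0]] [[0.982, 0.108, -0.155, 0.415], [-0.189, 0.588, -0.787, -0.702], [0.006, 0.802, 0.598, 0.621], [0.0, 0.0, 0.0, 1.0]]
{'t': 0.1, 'q': [-1.157, 0.69, -0.195, 1.566, 0.157, 0.903, -0.215], 'joint_vel': [-0.0, -0.002, -0.002, -0.003, -0.0, -0.001, 0.001], 'tau': [-0.002, -54.06, -1.271, -15.899, 0.009, 0.004, -0.0], 'ee_pos': [0.232, 0.58, 0.231], 'ee_rot': [-0.593, -3.085, 0.003], 'contact_force': [-0.678, 0.36, 0.599], 'wrist_torque': [-0.019, -0.009, 0.009], 'finger_force': 0.0, 'gripper_width': 0.086}
```

View pics/top0.png

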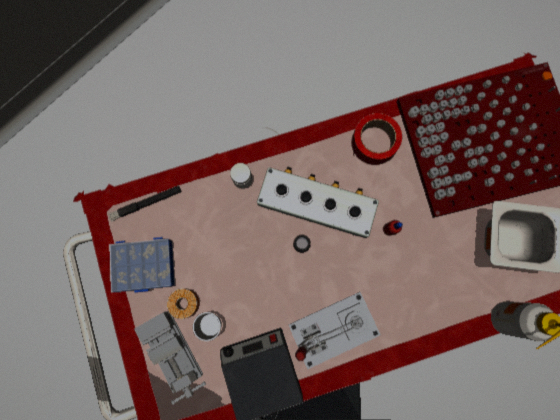

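View pics/side0.png

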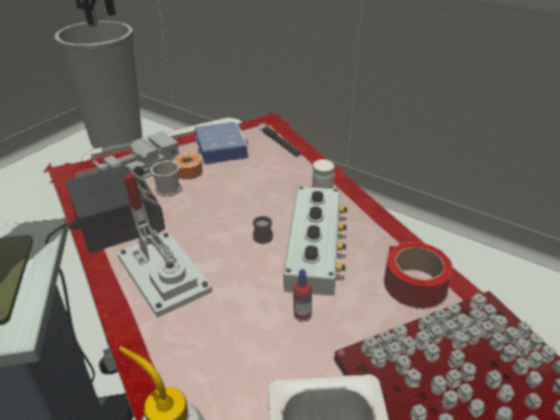

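Top view: station keys at about (282,190), (306,197), (330,204) and (355,212). The jar is at (241,175), the loupe at (302,243) and the bottle at (394,227). In the side view the keys are at about (318,196), (316,213), (313,232) and (311,253).

```bash
cat >h.py <<'E'
import numpy as np,cv2
def ray(f,u,v):
    K=f["camera_matrix"];T=f["cam_to_world"]
    d=np.array([(u-K[0,2])/K[0,0],-(v-K[1,2])/K[1,1],-1]);return T[:3,3],T[:3,:3]@d
def onz(f,u,v,z):
    o,d=ray(f,u,v);return o+d*(z-o[2])/d[2]
def blob(f,u,v,r=11,th=75):
    g=cv2.cvtColor(f["img"],cv2.COLOR_BGR2GRAY)
    m=(g<th).astype(np.uint8);w=np.zeros_like(m);cv2.circle(w,(u,v),r,1,-1)
    n,l,s,c=cv2.connectedComponentsWithStats(m&w)
    i=1+np.argmax(s[1:,4]);return c[i],s[i,4]
E
python3 - <<'E'
from h import *
G={"top":[(282,190),(306,197),(330,204),(355,212)],"side":[(318,196),(316,213),(313,232),(311,253)]}
for n in G:
    f=np.load(n+"0.npz")
    P=[]
    for u,v in G[n]:
        c,a=blob(f,u,v);p=onz(f,*c,.056);P.append(p);print(n,c.round(1),a,p.round(4))
    P=np.array(P);d=P[0]-P[3];print("mean",P.mean(0).round(4),"yaw",np.degrees(np.arctan2(-d[0],d[1])).round(2),"pitch",np.linalg.norm(d)/3)
f=np.load("top0.npz")
for k,u,v,z in(("jar",241,175,.061),("loupe",302,243,.038),("bottle",396,225,.08)):print(k,onz(f,u,v,z).round(3))
E
```

```text
top [281.2 189.3] 93 [0.6268 0.0722 0.056 ]
top [305.6 196.3] 92 [0.6115 0.021  0.056 ]
top [330.  203.8] 96 [ 0.5953 -0.0302  0.056 ]
top [354.6 211.3] 97 [ 0.5794 -0.0813  0.056 ]
mean [ 0.6033 -0.0046  0.056 ] yaw -17.16 pitch 0.05354189560303562
side [317.  196.4] 70 [0.6261 0.0617 0.056 ]
side [315.3 212.8] 87 [0.611  0.0131 0.056 ]
side [313.2 232.2] 98 [ 0.5949 -0.0391  0.056 ]
side [310.9 252.8] 114 [ 0.5791 -0.0896  0.056 ]
mean [ 0.6028 -0.0135  0.056 ] yaw -17.25 pitch 0.05280988188390349
jar [0.657 0.157 0.061]
loupe [0.515 0.029 0.038]
bottle [ 0.547 -0.161  0.08 ]
```

Request:
{"fn": "carry_out", "kwargs": {"steps": [{"jaw": 0, "dx": -556, "dy": -325, "dz": 101}, {"jaw": 0, "dx": -556, "dy": -325, "dz": 101}, {"jaw": 0, "dx": -556, "dy": -325, "dz": 101}, {"jaw": 0, "dx": -556, "dy": -325, "dz": 101}, {"jaw": 0, "dx": -556, "dy": -325, "dz": 101}, {"jaw": 0, "dx": -556, "dy": -325, "dz": 101}, {"jaw": 0, "dx": -556, "dy": -325, "dz": 101}, {"jaw": 0, "dx": -556, "dy": -325, "dz": 101}, {"jaw": 0, "dx": -556, "dy": -325, "dz": 101}, {"jaw": 0, "dx": -556, "dy": -325, "dz": 101}, {"jaw": 0, "dx": -556, "dy": -325, "dz": 101}, {"jaw": 0, "dx": -556, "dy": -325, "dz": 101}, {"jaw": 0, "dx": -556, "dy": -325, "dz": 101}, {"jaw": 0, "dx": -556, "dy": -325, "dz": 101}, {"jaw": 0, "dx": -556, "dy": -325, "dz": 101}, {"jaw": 0, "dx": -556, "dy": -325, "dz": 101}, {"jaw": 0, "dx": -556, "dy": -325, "dz": 101}, {"jaw": 0, "dx": -556, "dy": -325, "dz": 101}]}}

```text
invalid input
```

Request:
{"fn": "carry_out", "kwargs": {"steps": [{"jaw": 0, "dx": -50, "dy": -30, "dz": 10, "wx": 0, "wy": 0, "wz": 0}], "squeeze": 20}}

```text
t: 0.2
ee_pos: [0.255, 0.5478, 0.2234]
ee_rot: [-0.574, -3.083, -0.012]
contact_force: [0.8, -0.1, -0.1]
gripper_width: 0.0734
finger_force: 0.0
```

Request:
{"fn": "carry_out", "kwargs": {"steps": [{"jaw": 0, "dx": -510, "dy": -300, "dz": 90, "wx": 0, "wy": 0, "wz": 0}, {"jaw": 0, "dx": -510, "dy": -300, "dz": 90, "wx": 0, "wy": 0, "wz": 0}, {"jaw": 0, "dx": -510, "dy": -300, "dz": 90, "wx": 0, "wy": 0, "wz": 0}, {"jaw": 0, "dx": -510, "dy": -300, "dz": 90, "wx": 0, "wy": 0, "wz": 0}, {"jaw": 0, "dx": -510, "dy": -300, "dz": 90, "wx": 0, "wy": 0, "wz": 0}, {"jaw": 0, "dx": -510, "dy": -300, "dz": 90, "wx": 0, "wy": 0, "wz": 0}, {"jaw": 0, "dx": -510, "dy": -300, "dz": 90, "wx": 0, "wy": 0, "wz": 0}, {"jaw": 0, "dx": -510, "dy": -300, "dz": 90, "wx": 0, "wy": 0, "wz": 0}, {"jaw": 0, "dx": -510, "dy": -300, "dz": 90, "wx": 0, "wy": 0, "wz": 0}, {"jaw": 0, "dx": -510, "dy": -300, "dz": 90, "wx": 0, "wy": 0, "wz": 0}, {"jaw": 0, "dx": -510, "dy": -300, "dz": 90, "wx": 0, "wy": 0, "wz": 0}, {"jaw": 0, "dx": -510, "dy": -300, "dz": 90, "wx": 0, "wy": 0, "wz": 0}, {"jaw": 0, "dx": -510, "dy": -300, "dz": 90, "wx": 0, "wy": 0, "wz": 0}, {"jaw": 0, "dx": -510, "dy": -300, "dz": 90, "wx": 0, "wy": 0, "wz": 0}, {"jaw": 0, "dx": -510, "dy": -300, "dz": 90, "wx": 0, "wy": 0, "wz": 0}, {"jaw": 0, "dx": -510, "dy": -300, "dz": 90, "wx": 0, "wy": 0, "wz": 0}], "squeeze": 20}}

```text
t: 1.8
ee_pos: [0.6232, 0.0758, 0.133]
ee_rot: [-0.588, -3.085, -0.002]
contact_force: [0.2, -0.0, 0.7]
gripper_width: -0.0001
finger_force: 0.0
```

```bash
cat >>h.py <<'E'
from scipy.spatial.transform import Rotation as Ro
def to(o,p):
    return (Ro.from_rotvec(o["ee_rot"]).inv().apply(np.array(p)-o["ee_pos"])*1000).round(1)
KEY=np.array([[.628,.072],[.6125,.021],[.5965,-.030],[.5805,-.0815]])
E
python3 - <<'E'
from plant import env
from h import *
o=env.get_obs();print({k:np.round(o[k],4).tolist() for k in("t","ee_pos","ee_rot","contact_force")})
print(to(o,[*KEY[0],.075]),Ro.from_rotvec(o["ee_rot"]).as_matrix().round(3).tolist())
f=env.grab_frame("top");s=env.grab_frame("side")
cv2.imwrite("pics/a.png",np.hstack([cv2.resize(f["img"][130:270,200:430],None,fx=1.7,fy=1.7),cv2.resize(s["img"][130:270,200:430],None,fx=1.7,fy=1.7)]))
E
```

```text
{'t': 1.8, 'ee_pos': [0.6232, 0.0758, 0.133], 'ee_rot': [-0.588, -3.0853, -0.0018], 'contact_force': [0.2378, -0.0159, 0.6541]}
[-6.  -1.8 58. ] [[-0.93, 0.368, -0.001], [0.368, 0.93, 0.001], [0.001, 0.001, -1.0]]
```

View pics/a.png

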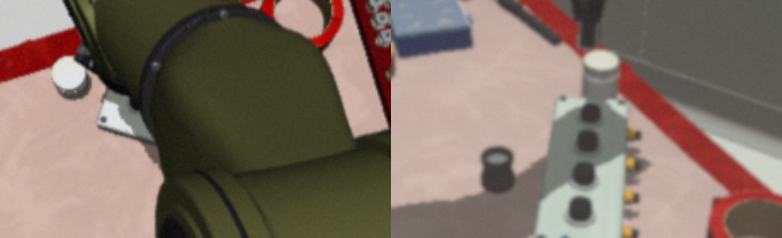

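The fingertip (side crop, 588,40) is over the first key and clear of the jar. Next I'll tap key 1.

Request:
{"fn": "carry_out", "kwargs": {"steps": [{"jaw": 0, "dx": -6, "dy": -2, "dz": 40, "wx": 0, "wy": 0, "wz": 0}, {"jaw": 0, "dx": -6, "dy": -2, "dz": 66, "wx": 0, "wy": 0, "wz": 0}, {"jaw": 0, "dx": -6, "dy": -2, "dz": 70, "wx": 0, "wy": 0, "wz": 0}, {"jaw": 0, "dx": -6, "dy": -2, "dz": 74, "wx": 0, "wy": 0, "wz": 0}, {"jaw": 0, "dx": -6, "dy": -2, "dz": 77, "wx": 0, "wy": 0, "wz": 0}, {"jaw": 0, "dx": -6, "dy": -2, "dz": 79, "wx": 0, "wy": 0, "wz": 0}, {"jaw": 0, "dx": -6, "dy": -2, "dz": 79, "wx": 0, "wy": 0, "wz": 0}, {"jaw": 0, "dx": -6, "dy": -2, "dz": 79, "wx": 0, "wy": 0, "wz": 0}, {"jaw": 0, "dx": -6, "dy": -2, "dz": 79, "wx": 0, "wy": 0, "wz": 0}], "squeeze": 20}}

```text
t: 2.8
ee_pos: [0.6297, 0.07, 0.0547]
ee_rot: [0.592, 3.083, 0.002]
contact_force: [0.1, 1.1, 2.1]
gripper_width: 0.0
finger_force: 1.2
```

```bash
python3 - <<'E'
from plant import env
from h import *
o=env.get_obs();print({k:np.round(o[k],4).tolist() for k in("t","ee_pos","contact_force","wrist_torque")})
for i in range(4):print(to(o,[*KEY[i],.058]))
E
```

```text
{'t': 2.8, 'ee_pos': [0.6297, 0.07, 0.0547], 'contact_force': [0.0678, 1.051, 2.1173], 'wrist_torque': [0.1753, -0.1597, 0.0431]}
[ 2.3  1.2 -3.3]
[ -2.2 -51.9  -3.4]
[  -6.3 -105.2   -3.5]
[ -10.5 -159.    -3.6]
```

Request:
{"fn": "carry_out", "kwargs": {"steps": [{"jaw": 0, "dx": 2, "dy": 1, "dz": 1, "wx": 0, "wy": 0, "wz": 0}, {"jaw": 0, "dx": 2, "dy": 1, "dz": 2, "wx": 0, "wy": 0, "wz": 0}, {"jaw": 0, "dx": 2, "dy": 1, "dz": 2, "wx": 0, "wy": 0, "wz": 0}, {"jaw": 0, "dx": 2, "dy": 1, "dz": 2, "wx": 0, "wy": 0, "wz": 0}], "squeeze": 20}}

```text
t: 3.2
ee_pos: [0.6295, 0.0702, 0.0533]
ee_rot: [0.594, 3.08, 0.0]
contact_force: [1.8, -1.4, 7.7]
gripper_width: 0.0001
finger_force: 3.9
```

Request:
{"fn": "carry_out", "kwargs": {"steps": [{"jaw": 0, "dx": 0, "dy": 0, "dz": 3, "wx": 0, "wy": 0, "wz": 0}, {"jaw": 0, "dx": 0, "dy": 0, "dz": 6, "wx": 0, "wy": 0, "wz": 0}, {"jaw": 0, "dx": 0, "dy": 0, "dz": 9, "wx": 0, "wy": 0, "wz": 0}, {"jaw": 0, "dx": 0, "dy": 0, "dz": 9, "wx": 0, "wy": 0, "wz": 0}, {"jaw": 0, "dx": 0, "dy": 0, "dz": 9, "wx": 0, "wy": 0, "wz": 0}], "squeeze": 20}}

```text
t: 3.7
ee_pos: [0.6295, 0.0702, 0.0446]
ee_rot: [0.594, 3.08, -0.0]
contact_force: [1.4, -1.6, 10.1]
gripper_width: 0.0003
finger_force: 5.1
```

Request:
{"fn": "carry_out", "kwargs": {"steps": [{"jaw": 0, "dx": 0, "dy": 0, "dz": 1, "wx": 0, "wy": 0, "wz": 0}, {"jaw": 0, "dx": 0, "dy": 0, "dz": 2, "wx": 0, "wy": 0, "wz": 0}, {"jaw": 0, "dx": 0, "dy": 0, "dz": 2, "wx": 0, "wy": 0, "wz": 0}, {"jaw": 0, "dx": 0, "dy": 0, "dz": 2, "wx": 0, "wy": 0, "wz": 0}], "squeeze": 20}}

```text
t: 4.1
ee_pos: [0.6296, 0.0702, 0.0444]
ee_rot: [0.594, 3.08, -0.0]
contact_force: [-2.2, -3.5, 22.4]
gripper_width: 0.0001
finger_force: 11.5
```

End stop reached: the force jumped with no further travel. Next I lift off, then re-tap lightly to check that the key is now soft.

Request:
{"fn": "carry_out", "kwargs": {"steps": [{"jaw": 0, "dx": 0, "dy": 0, "dz": -8, "wx": 0, "wy": 0, "wz": 0}, {"jaw": 0, "dx": 0, "dy": 0, "dz": -25, "wx": 0, "wy": 0, "wz": 0}, {"jaw": 0, "dx": 0, "dy": 0, "dz": -25, "wx": 0, "wy": 0, "wz": 0}, {"jaw": 0, "dx": 0, "dy": 0, "dz": -25, "wx": 0, "wy": 0, "wz": 0}, {"jaw": 0, "dx": 0, "dy": 0, "dz": -17, "wx": 0, "wy": 0, "wz": 0}, {"jaw": 0, "dx": 0, "dy": 0, "dz": -13, "wx": 0, "wy": 0, "wz": 0}, {"jaw": 0, "dx": 0, "dy": 0, "dz": -11.5, "wx": 0, "wy": 0, "wz": 0}, {"jaw": 0, "dx": 0, "dy": 0, "dz": -11.5, "wx": 0, "wy": 0, "wz": 0}, {"jaw": 0, "dx": 0, "dy": 0, "dz": -11.5, "wx": 0, "wy": 0, "wz": 0}], "squeeze": 20}}

```text
t: 5.0
ee_pos: [0.6268, 0.0711, 0.0522]
ee_rot: [-0.593, -3.084, 0.001]
contact_force: [-1.0, -0.1, 2.9]
gripper_width: -0.0001
finger_force: 1.6
```

Now soft (2.9 N where it was 7.7 N), so it is released. I retreat and check by picture.

Request:
{"fn": "carry_out", "kwargs": {"steps": [{"jaw": 0, "dx": 0, "dy": 0, "dz": -30, "wx": 0, "wy": 0, "wz": 0}, {"jaw": 0, "dx": 0, "dy": 0, "dz": -60, "wx": 0, "wy": 0, "wz": 0}, {"jaw": 0, "dx": 0, "dy": 0, "dz": -100, "wx": 0, "wy": 0, "wz": 0}, {"jaw": 0, "dx": 50, "dy": 30, "dz": -120, "wx": 0, "wy": 0, "wz": 0}, {"jaw": 0, "dx": 90, "dy": 60, "dz": -120, "wx": 0, "wy": 0, "wz": 0}, {"jaw": 0, "dx": 130, "dy": 90, "dz": -120, "wx": 0, "wy": 0, "wz": 0}, {"jaw": 0, "dx": 170, "dy": 120, "dz": -120, "wx": 0, "wy": 0, "wz": 0}, {"jaw": 0, "dx": 210, "dy": 150, "dz": -120, "wx": 0, "wy": 0, "wz": 0}, {"jaw": 0, "dx": 250, "dy": 180, "dz": -120, "wx": 0, "wy": 0, "wz": 0}, {"jaw": 0, "dx": 290, "dy": 200, "dz": -120, "wx": 0, "wy": 0, "wz": 0}, {"jaw": 0, "dx": 290, "dy": 200, "dz": -120, "wx": 0, "wy": 0, "wz": 0}, {"jaw": 0, "dx": 290, "dy": 200, "dz": -120, "wx": 0, "wy": 0, "wz": 0}, {"jaw": 0, "dx": 290, "dy": 200, "dz": -120, "wx": 0, "wy": 0, "wz": 0}], "squeeze": 20}}

```text
t: 6.3
ee_pos: [0.433, 0.3629, 0.1721]
ee_rot: [0.595, 3.084, -0.002]
contact_force: [1.2, -0.6, 0.4]
gripper_width: -0.0001
finger_force: 0.0
```

```bash
python3 - <<'E'
from plant import env
from h import *
o=env.get_obs();print({k:np.round(o[k],4).tolist() for k in("t","ee_pos","contact_force","joint_vel")})
f=env.grab_frame("top");s=env.grab_frame("side")
cv2.imwrite("pics/b.png",np.hstack([cv2.resize(f["img"][130:270,200:430],None,fx=1.7,fy=1.7),cv2.resize(s["img"][150:330,220:370],None,fx=1.33,fy=1.323)]))if 0 else cv2.imwrite("pics/b.png",np.hstack([cv2.resize(f["img"][130:270,200:430],None,fx=1.7,fy=1.7),cv2.resize(s["img"][150:290,200:430],None,fx=1.7,fy=1.7)]))
E
```

```text
{'t': 6.3, 'ee_pos': [0.433, 0.3629, 0.1721], 'contact_force': [1.1774, -0.6066, 0.3644], 'joint_vel': [0.027, 0.0016, 0.0157, -0.0028, -0.0018, -0.0019, -0.0017]}
```

View pics/b.png

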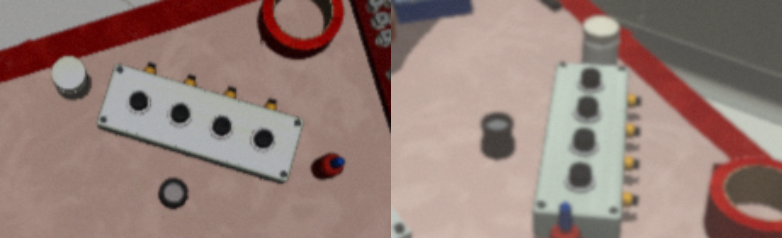

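The picture shows all four keys up (top crop 139,101 to 263,138), with the jar, loupe and bottle standing where they were and the arm clear.

```bash
python3 -c "
from plant import env
print(env.job_done())"
```

```text
the job is handed in; nothing more can be done
None
```

The latched key was in place 1: I pressed it to its end stop and it sprang up released (2.9 N on a re-tap, 7.7 N before). Keys 2 to 4 were never touched, the loupe, jar and bottle stand where they were, and the job is handed in with no verdict returned.

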